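# Fit the splined hand lever to the nipping press and nip the work

### The arm

A 6-joint arm with a two-finger parallel gripper is mounted at the origin on the work surface. World frame = base frame: x ahead of the robot, y to its left, z up, the work surface at z = 0. Lengths are in mm, angles in rad, forces in N, time in s.
With the tool pointing down it reaches from about 400 to 925 mm from the base axis. Payload 12.5 kg.
Tool frame: the origin (TCP) lies midway between the tips of the shut fingers; the grasp point (between the pads) lies 19 mm behind it (env.tcp_to_grasp is the distance from the TCP to the grasp point, in mm); z points along the fingers, y is the line along which they close (so a half turn about z gives the same grasp; the last joint's range is limited). The gripper opens to 95 mm and grips with 3 to 60 N. Pads are 20 mm wide; open, the fingers measure 119 mm over their backs; the gripper's body (75 mm by 180 mm) begins 59 mm behind the grasp point.
Start: joints at [1.12, 0.491, 1.559, -0, 1.092, -0.106], TCP at [211.239, 588.239, 214.661] pointing down, gripper open.
Joint ranges: [-3.1, 3.1], [-0.84, 2.19], [0.05, 2.79], [-1.13, 4.28], [0.06, 2.93], [-2.69, 2.69]. Speed limits (rad/s): [2.22, 2.22, 2.79, 3.14, 3.14, 3.14].

### API

Orientations are given as [roll, pitch, yaw] about the fixed x, y, z axes, in that order (R = Rz(yaw) Ry(pitch) Rx(roll)).
In Python, from cell import env gives the robot as it stands. The module is installed in compiled form; this text tells all that it offers.
- The arm moves only by the tool step_arm, never from a script. Its argument "plan" is a list that holds one entry, the list of rows, each a list of 5 numbers: the shift along the tool's x, y, z in mm, then the turn about the tool's z in degrees, then the opening, from -1 (shut) to 1 (fully open). A call has 1 to 8 rows; each row is the pose to reach, as a shift and turn from the pose commanded when the call began, along the tool's axes at that moment; what a row does not reach only later rows make up. A row lasts 1/12 s, in which the tool goes at most 41.7 mm and 7.16 degrees, less where a joint would pass 70% of its speed; a pose out of reach is approached as far as the arm can. A call with a gripper value outside its range is refused whole. The fingers move at their own pace and stop on an object; the grip force is fixed at half the most. Time passes only in rows, so rows that repeat a pose let the fingers close. It gives the time, the measured TCP pose, the force, the opening and the grip force at its end, in the units of the state.
- env.state(): the state, without advancing time (a new reading comes with each control period).
- env.read_camera(name): name is "scene" or "top" or "wrist"; returns the picture (400x640x3 uint8, blue, green, red); there is no depth.
- env.get_calibration(name): a dict with "K" (3x3 intrinsics, pixels), "extrinsics" (4x4, takes a point from world to camera coordinates). Camera axes: x right, y up, looking along -z (the intrinsics and any distortion apply to the point x, -y, -z); pixel columns grow to the right and rows downward; lengths in mm; the calibration is good to about 2 mm. The wrist camera is an equidistant fisheye: a pixel r from the principal point sees the ray r / f radians off the axis. A picture is of the moment at which its call begins: read the wrist's pose just before it. get_calibration takes no time and is no camera call; for the wrist camera it gives the pose at the moment of the call.
- env.job_done(): hands the job in; it is judged then, once.
The state is a dict: "t": time; "joints": joint angles; "qvel": joint speeds; "tau": joint torques, N m; "eef_pos": TCP position; "tcp_rot": TCP orientation; "ft_force": force on the tool from outside, world axes, zero at the start; "moment": the same for the moment, N m; "opening": opening from 0.0 (shut) to 1.0 (fully open); "grip_force": force on a finger pad.
Only numpy, scipy, OpenCV 4.12 (cv2) and the standard library are available. Lean on these libraries where they do the work, as an engineer would, in place of code of your own. Each camera call takes 0.05 s, during which the arm holds its last target. There are 200 camera calls.

### The job

Fit the hand lever with the splined (cross-shaped) bore onto the splined end of the nipping press's screw, fully home on its shoulder and with its handle out over the right-hand side of the press, and let go of it. Then swing the lever clockwise (seen from above) until the press is fully closed on the work, and leave it there. Leave the other lever and everything else on the bench where it is.

Things in the scene. Friction and masses are not known exactly. Their poses are not given: they have to be found in the camera images.
- lever: Lever to fit, lying hub upright on the 3 mm mat: dark steel, 0.65 kg, octagonal hub 60 mm over flats, 34 high; bar arm 20 wide, 12 thick, mid-height 15 above the underside; black ball knob. Origin: hub's underside centre, x along the arm, z up. Flats face every 45 deg from x, arm at 0. Cross bore: 4 grooves along +-x, +-y, 11.4 wide, reaching radius 17.2; lands at radius 13.2.
- lever_knob (a point): Centre of the lever's ball knob (30 mm diameter), 155 mm from the hub's axis along the arm and 15 mm above the plane of the hub's underside; its axes are the lever's.
- square_lever: Shorter lever that does not belong to this press: same octagonal hub but with a plain 18 mm square hole, knob centred 125 mm from the hub's axis. Also lies on the mat; which of the two lies nearer the press varies. Origin and axes as for the lever. Leave it alone.
- press: Grey nipping press, fixed: base 170 x 250 mm; columns 100 mm either side (y); bridge 46 mm wide, top 180 above the bench (column nuts to 190); boss 72 in diameter, top 194; platen over two pressing boards. Origin: bench level under the screw's axis. Its front faces the robot, x points away from it, y to the press's left as the robot sees it: its right-hand side is -y.
- screw_seat (a point): Screw's axis at the top of its 60 mm collar, 200 mm up: the hub's underside rests here when home. z up; x, y turn with the screw and run along its teeth. Above it, spline 32 mm long: core 24 mm in diameter, 4 teeth along +-x, +-y, 9 wide, reaching radius 16; then a tapered nose 14 high (24 to 17 diameter). Turns in place, stays where left; friction 0.35 N m (3 N at the knob).
- screw (a joint): Angle of the screw (rad), growing clockwise seen from above, which lowers the platen 3.8 mm per rad. At 0 the teeth lie along the press's x and y. Starts between -0.5 and 0.5; a hard stop at 1.05 means fully closed on the boards.
- maul: Maul standing upright on its white plastic head on the mat, wooden handle up, 62 mm in diameter, 208 mm high; origin at the centre of its underside. Leave it standing.
- punch_block: Wooden block 55 x 150 x 40 mm with four steel punches standing in it, 115 mm high overall; origin at the centre of its underside, long side along y.
- glue_jar: White glue jar, 72 mm in diameter, 85 mm high; origin at the centre of its underside.
- wax_tin: Round aluminium tin, 66 mm in diameter, 34 mm high; origin at the centre of its underside.
- dye_bottle: White dye bottle left of the press, 54 mm in diameter, 135 mm high; origin at the centre of its underside.
- steel_square: Flat steel L-square, 190 x 132 mm, 5 mm thick, lying on the bench in front of the press; origin at the middle of its long leg's underside, the long leg along x, the short leg towards +y at its -x end.
- hammer: Hammer lying on the bench to the left of the press, 260 mm long, wooden handle to -x; origin on its underside at mid-length.
Not all that is in view belongs to the job. Leave any blue or green look-alike of the lever alone.

How it is judged:
By the outcome, as a careful person would: the job done as asked, in the order asked, and still so for the second after the job is handed in, with the robot touching nothing.
It also fails if it takes over 64 s, if anything falls off the work surface, if the arm or the gripper's body presses on something with over 40 N, if the wrist force passes 120 N, or if a joint passes its speed limit or range.

## Working session

There is one attempt and no reset: what is moved stays moved. The work goes in short steps, Python scripts to look and compute and a tool call to move; the robot and the scene stay as the last step left them, time stands still between calls to the robot, and variables do not carry over. Pictures are saved under pics/ and viewed, at most 10 in all, crops included, and the job is handed in when it is done.

Besides the shell and the picture viewer there is one more tool, called after "Request:" by a JSON object that holds its "method" and its "body". step_arm: Moves the arm, as the interface text tells. Its arguments: {"type":"object","properties":{"plan":{"type":"array"}},"required":["plan"]}

```bash
mkdir -p pics; cat > h.py <<'E'
import numpy as np, cv2
from cell import env
def cal(n):
    c=env.get_calibration(n); return np.array(c["K"],float),np.array(c["extrinsics"],float),c
def ray(n,px,c=None):
    K,E,_=c or cal(n); u=(px[0]-K[0,2])/K[0,0]; v=(px[1]-K[1,2])/K[1,1]
    if n=="wrist":
        r=np.hypot(u,v); s=np.sin(r)/r if r>1e-9 else 1; d=np.array([u*s,v*s,np.cos(r)])
    else: d=np.array([u,v,1.])
    d=np.array([d[0],-d[1],-d[2]]); R=E[:3,:3]; return -R.T@E[:3,3], R.T@d
def at(n,px,z,c=None):
    o,d=ray(n,px,c); return o+d*(z-o[2])/d[2]
def proj(n,P,c=None):
    K,E,_=c or cal(n); p=E[:3,:3]@np.array(P,float)+E[:3,3]; p=np.array([p[0],-p[1],-p[2]])
    if n=="wrist":
        th=np.arctan2(np.hypot(p[0],p[1]),p[2]); r=np.hypot(p[0],p[1])+1e-12; q=p[:2]/r*th
    else: q=p[:2]/p[2]
    return np.array([K[0,0]*q[0]+K[0,2],K[1,1]*q[1]+K[1,2]])
E
python3 - <<'E'
from h import *
for n in ("scene","top","wrist"):
    K,E,c=cal(n); print(n,K.tolist(),np.round(-E[:3,:3].T@E[:3,3]),{k:v for k,v in c.items() if k not in("K","extrinsics")})
a=env.read_camera("top");b=env.read_camera("scene")
cv2.imwrite("pics/top.png",a);cv2.imwrite("pics/scene.png",b); print(env.state())
E
```

```text
scene [[473.60998780599755, 0.0, 318.76159162682717], [0.0, 473.60998780599755, 205.44671036598132], [0.0, 0.0, 1.0]] [1153.  949. 1412.] {}
top [[419.57307148031737, 0.0, 322.70300755282034], [0.0, 419.57307148031737, 195.3328476377595], [0.0, 0.0, 1.0]] [ 232.  -73. 1820.] {}
wrist [[309.70691628693146, 0.0, 326.00577666329804], [0.0, 309.70691628693146, 197.0776840357917], [0.0, 0.0, 1.0]] [146. 611. 385.] {}
{'t': 0.1, 'joints': array([ 1.12039192e+00,  4.91500886e-01,  1.55936791e+00, -1.85409835e-05,
        1.09170016e+00, -1.05635097e-01]), 'qvel': array([ 0.00078225, -0.00083283, -0.00229453,  0.00016115,  0.00060832,
        0.00068745]), 'tau': array([ 1.78953687e-03, -6.13621402e+01, -2.58605880e+01,  6.93366048e-02,
        4.71217255e-02, -6.20587298e-05]), 'eef_pos': array([211.15096365, 588.03402428, 214.12627889]), 'tcp_rot': array([-3.14062005e+00, -8.65874559e-05,  2.79683186e+00]), 'ft_force': array([-0.24744341, -0.07314041, -0.26995353]), 'moment': array([-0.0221065 ,  0.03933137, -0.02224682]), 'grip_force': 0.0, 'opening': 1.0027576066191386}
```

View pics/top.png

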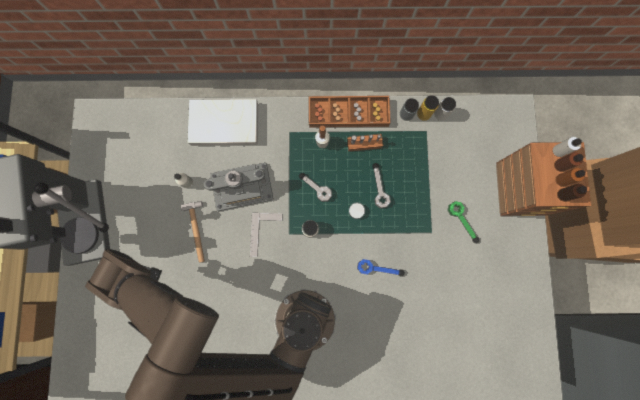

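View pics/scene.png

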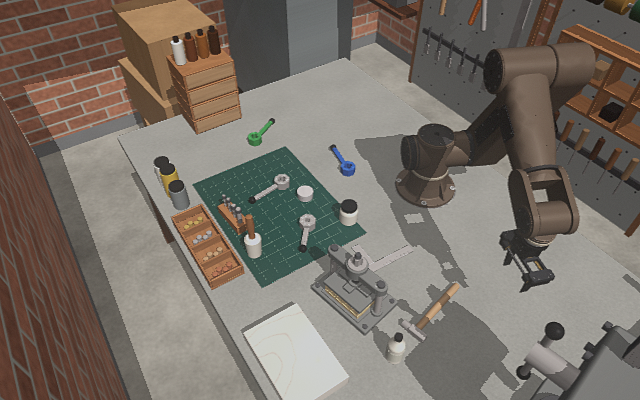

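The top view shows two mat levers: hub (324,193)/knob (303,177), and hub (382,200)/knob (376,167). The screw is at (233,178), and the blue and green look-alikes are off the mat.

```bash
python3 - <<'E'
from h import *
for nm,px,z in [("hubA",(324,193.5),37),("knA",(303,177),25),("hubB",(382.5,200),37),("knB",(376.5,167),25),("screw",(233,178),246),("base",(301,322),0)]:
    print(nm,at("top",px,z).round(0))
A=at("top",(324,193.5),37)-at("top",(303,177),25);B=at("top",(382.5,200),37)-at("top",(376.5,167),25)
print(np.hypot(*A[:2]),np.hypot(*B[:2]))
a=cv2.imread("pics/top.png")
c=[cv2.resize(a[y:y+50,x:x+65],None,fx=6,fy=6,interpolation=cv2.INTER_CUBIC) for x,y in((285,160),(355,160),(205,155))]
d=cv2.imread("pics/scene.png")
c.append(cv2.resize(d[170:220,240:305],None,fx=6,fy=6,interpolation=cv2.INTER_CUBIC))
cv2.imwrite("pics/crop.png",np.vstack([np.hstack(c[:2]),np.hstack(c[2:])]))
E
```

```text
hubA [531. -85.  37.]
knA [607.   5.  25.]
hubB [ 500. -336.   37.]
knB [ 649. -317.   25.]
screw [560. 264. 246.]
base [-7. 17.  0.]
118.40293256617487 149.68388303832833
```

View pics/crop.png

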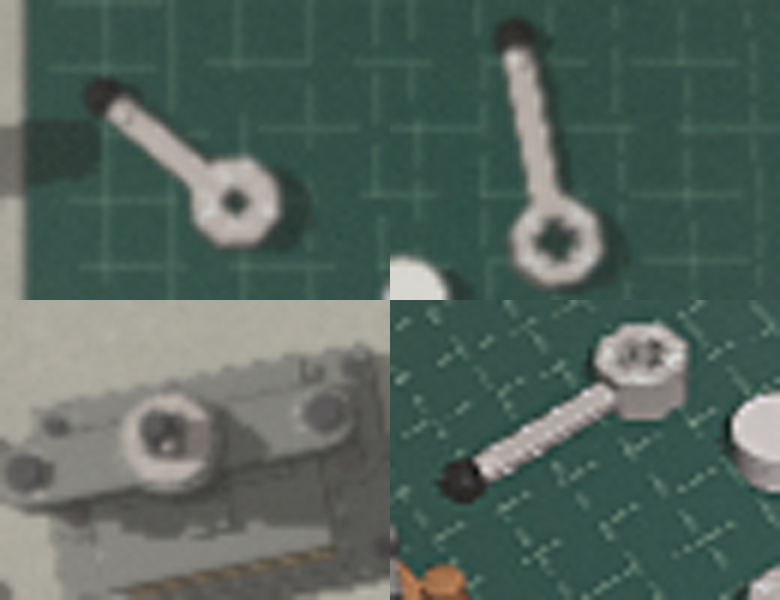

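Lever B (cross bore, about 150 mm to the knob) is the target. I'll look at the press from above with the wrist camera on the way there.

```bash
cat >> h.py <<'E'
from scipy.spatial.transform import Rotation as Rr
def to(x,y,z,yaw=None):
    s=env.state(); R=Rr.from_euler("xyz",s["tcp_rot"]).as_matrix()
    d=R.T@(np.array([x,y,z])-s["eef_pos"]); y0=np.degrees(s["tcp_rot"][2])
    t=0 if yaw is None else -((yaw-y0+180)%360-180)
    print("t",s["t"],"pos",s["eef_pos"].round(1),"yaw",y0.round(2),"rp",np.degrees(s["tcp_rot"][:2]).round(2),"q1,q6",np.degrees(s["joints"][[0,5]]).round(1),"-> shift",d.round(1),"turn",round(t,2)); return d,t
E
python3 -c "
from h import *
to(330,480,340);to(625,240,340,150)"
```

```text
t 0.1 pos [211.2 588.  214.1] yaw 160.25 rp [-179.94   -0.  ] q1,q6 [64.2 -6.1] -> shift [-148.4  -61.6 -125.8] turn 0
t 0.1 pos [211.2 588.  214.1] yaw 160.25 rp [-179.94   -0.  ] q1,q6 [64.2 -6.1] -> shift [-507.1 -187.8 -125.7] turn 10.25
```

Request:
{"method": "step_arm", "body": {"plan": [[[-20, -8, -40, 0, 1], [-50, -20, -75, 0, 1], [-85, -35, -95, 0, 1], [-120, -48, -110, 0, 1], [-155, -60, -126, 0, 1], [-190, -74, -126, 0, 1], [-225, -85, -126, 0, 1], [-260, -97, -126, 0, 1]]]}}

```text
t: 0.77
eef_pos: [424.6, 407.4, 341.0]
tcp_rot: [3.141, 0.0, 2.797]
ft_force: [0.4, 0.7, -0.2]
opening: 1.0
grip_force: 0.0
```

Request:
{"method": "step_arm", "body": {"plan": [[[-35, -13, 0, 0, 1], [-70, -26, 0, 0, 1], [-105, -38, 0, 0, 1], [-140, -52, 0, 0, 1], [-175, -65, 0, 0, 1], [-210, -78, 0, 0, 1], [-247, -91, 0, 0, 1], [-247, -91, 0, 0, 1]]]}}

```text
t: 1.43
eef_pos: [628.9, 235.3, 339.0]
tcp_rot: [-3.14, -0.0, 2.792]
ft_force: [-0.3, 1.0, -0.4]
opening: 0.998
grip_force: 0.0
```

```bash
python3 - <<'E'
from h import *
to(625,240,340)
C=cal("wrist"); np.savez("pics/w1.npz",K=C[0],E=C[1])
a=env.read_camera("wrist"); cv2.imwrite("pics/w1.png",a); print(proj("wrist",[560,264,246],C),(-C[1][:3,:3].T@C[1][:3,3]).round())
E
```

```text
t 1.4333 pos [628.9 235.3 339. ] yaw 159.99 rp [-1.7991e+02 -1.0000e-02] q1,q6 [ 14.9 -55.1] -> shift [ 5.2  3.1 -1. ] turn 0
[330.85626809 112.99291685] [564. 259. 510.]
```

View pics/w1.png

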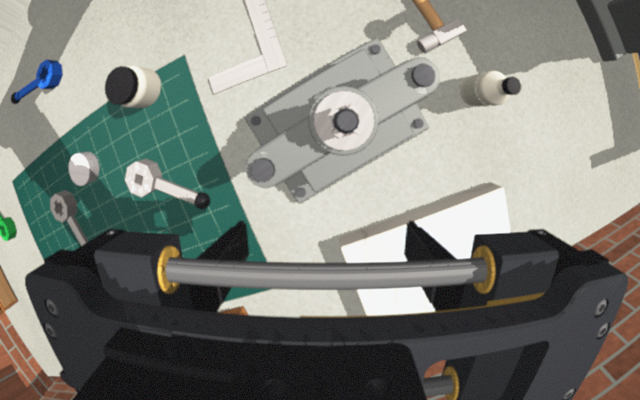

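The screw's nose is at (346,120) and the column nuts are at (423,76) and (261,170). I'll crop the teeth and compute.

```bash
python3 - <<'E'
from h import *
f=np.load("pics/w1.npz"); C=(f["K"],f["E"],None)
for nm,px,z in [("nose",(346.5,119.5),246),("collar",(345,120.5),200),("nutL",(423,75.5),190),("nutR",(261,170),190),("hubA",(141,179),37),("hubB",(63,207),37)]:
    print(nm,at("wrist",px,z,C).round(1))
d=at("wrist",(423,75.5),190,C)-at("wrist",(261,170),190,C); print(np.hypot(*d[:2]), "press yaw",np.degrees(np.arctan2(d[1],d[0]))-90)
a=cv2.imread("pics/w1.png")
# rectify to plane z=232 (teeth top) around screw: 10px/mm... world x up, y left
c0=at("wrist",(346.5,119.5),246,C)[:2]; n=600; 
P=np.array([[proj("wrist",[c0[0]+(300-v)/7.,c0[1]+(300-u)/7.,232],C) for u in range(n)] for v in range(n)],np.float32)
cv2.imwrite("pics/w1r.png",cv2.remap(a,P[...,0],P[...,1],cv2.INTER_CUBIC))
E
```

```text
nose [569.7 274.6 246. ]
collar [571.1 275.6 200. ]
nutL [551.8 371.1 190. ]
nutR [589.3 175.4 190. ]
hubA [534.4 -79.7  37. ]
hubB [ 505.6 -319.2   37. ]
199.22089194643084 press yaw 10.8472881636567
```

View pics/w1r.png

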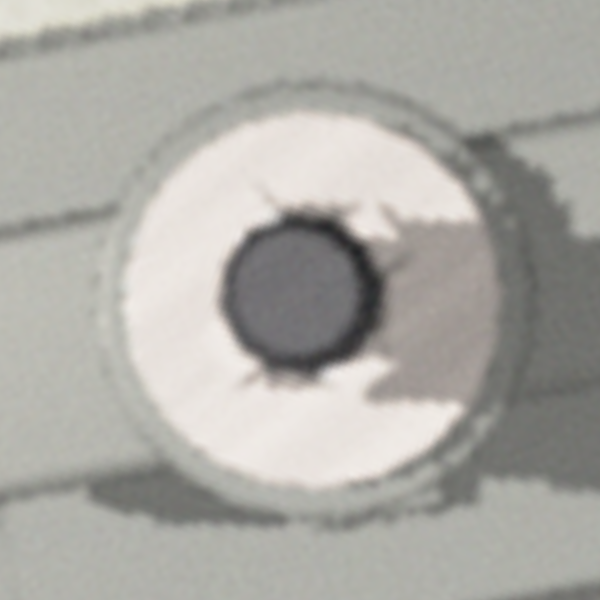

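Request:
{"method": "step_arm", "body": {"plan": [[[0, 10, 40, 0, 1], [0, 16, 75, 0, 1], [0, 16, 90, 0, 1], [0, 16, 90, 0, 1]]]}}

```text
t: 1.82
eef_pos: [628.2, 255.6, 246.3]
tcp_rot: [-3.138, -0.006, 2.798]
ft_force: [0.4, 0.2, 0.1]
opening: 0.997
grip_force: 0.0
```

```bash
python3 - <<'E'
from h import *
to(500,-325,250,187)
C=cal("wrist"); np.savez("pics/w2.npz",K=C[0],E=C[1])
a=env.read_camera("wrist"); cv2.imwrite("pics/w2.png",a)
c0=(570.5,274.5); n=500
P=np.array([[proj("wrist",[c0[0]+(250-v)/8.,c0[1]+(250-u)/8.,232],C) for u in range(n)] for v in range(n)],np.float32)
r=cv2.remap(a,P[...,0],P[...,1],cv2.INTER_CUBIC)
g=cv2.cvtColor(r,cv2.COLOR_BGR2GRAY); g=cv2.createCLAHE(6,(4,4)).apply(g)
cv2.imwrite("pics/w2r.png",g)
E
```

```text
t 1.8167 pos [628.2 255.6 246.3] yaw 160.31 rp [-179.77   -0.34] q1,q6 [ 16.6 -53.8] -> shift [ -74.9 -589.8   -1.7] turn -26.69
```

View pics/w2r.png

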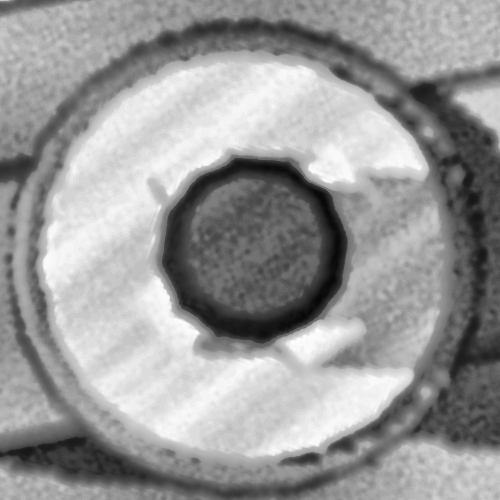

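```bash
python3 - <<'E'
from h import *
f=np.load("pics/w2.npz"); C=(f["K"],f["E"],None)
a=cv2.imread("pics/w2.png"); print(proj("wrist",[570.5,274.5,232],C), (-C[1][:3,:3].T@C[1][:3,3]).round(1))
c0=(570.5,274.5); n=560
P=np.array([[proj("wrist",[c0[0]+(280-v)/13.,c0[1]+(280-u)/13.,232],C) for u in range(n)] for v in range(n)],np.float32)
r=cv2.remap(a,P[...,0],P[...,1],cv2.INTER_LINEAR).astype(float)
g=np.clip((r-130)/(250-130),0,1)**2*255
cv2.imwrite("pics/w2c.png",g.astype(np.uint8))
E
```

```text
[324.42546891 133.50113954] [564.1 278.5 417.9]
```

View pics/w2c.png

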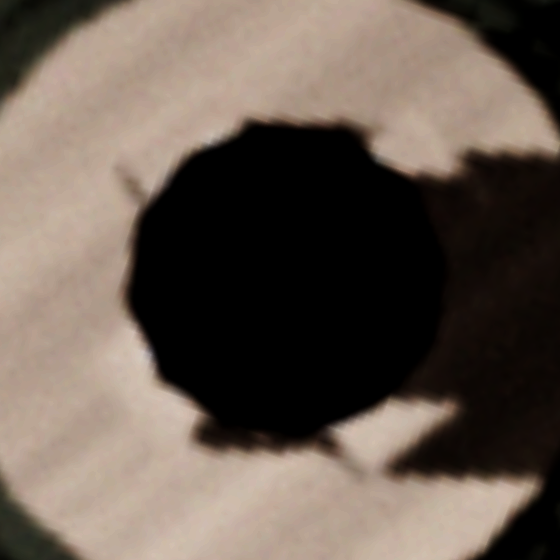

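The tooth corners at (365,478) and (460,405) lie at radius 16.6 mm as they should. The teeth are therefore at about 38° world yaw (screw about -0.47 rad), which makes the lever target yaw about -52°. Next I go above lever B.

Request:
{"method": "step_arm", "body": {"plan": [[[-8, -33, -10, 0, 1], [-17, -70, -15, 0, 1], [-26, -106, -15, 0, 1], [-35, -142, -15, 0, 1], [-44, -178, -15, 0, 1], [-53, -214, -15, 0, 1], [-62, -250, -15, 0, 1], [-70, -281, -15, 0, 1]]]}}

```text
t: 2.53
eef_pos: [601.0, -34.9, 268.1]
tcp_rot: [3.141, 0.003, 2.797]
ft_force: [1.1, 0.2, 0.1]
opening: 0.998
grip_force: 0.0
```

Request:
{"method": "step_arm", "body": {"plan": [[[-8, -33, 0, -4, 1], [-17, -70, 0, -8, 1], [-26, -106, 0, -12, 1], [-35, -142, 0, -16, 1], [-44, -178, 0, -20, 1], [-53, -214, 0, -24, 1], [-62, -250, 0, -27, 1], [-70, -281, 0, -27, 1]]]}}

```text
t: 3.2
eef_pos: [571.9, -323.4, 268.2]
tcp_rot: [-3.139, 0.002, -3.012]
ft_force: [1.7, -0.6, 0.4]
opening: 1.001
grip_force: 0.0
```

Request:
{"method": "step_arm", "body": {"plan": [[[0, 0, 0, 0, 1], [0, 0, 0, 0, 1]]]}}

```text
t: 3.37
eef_pos: [572.0, -322.5, 267.3]
tcp_rot: [-3.14, 0.002, -3.017]
ft_force: [0.3, 0.3, 0.2]
opening: 1.001
grip_force: 0.0
```

```bash
python3 - <<'E'
from h import *
to(570,-320,260,187)
C=cal("wrist"); np.savez("pics/w3.npz",K=C[0],E=C[1])
a=env.read_camera("wrist"); cv2.imwrite("pics/w3.png",a); print((-C[1][:3,:3].T@C[1][:3,3]).round(1))
# rectified at z=37, 4px/mm, world x up, y left, centred (560,-325)
P=np.array([[proj("wrist",[565+(260-v)/2.5,-325+(200-u)/2.5,37],C) for u in range(400)] for v in range(520)],np.float32)
r=cv2.remap(a,P[...,0],P[...,1],cv2.INTER_CUBIC); cv2.imwrite("pics/w3r.png",r)
E
```

```text
t 3.3667 pos [ 572.  -322.5  267.3] yaw -172.89 rp [-1.7992e+02  1.0000e-01] q1,q6 [ -35.2 -132.3] -> shift [1.6 2.8 7.2] turn 0.11
[ 502.8 -331.9  438.3]
```

View pics/w3r.png

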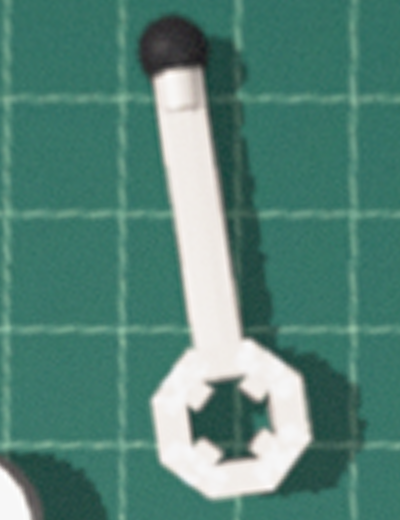

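The lever shows its hub at (231,418), its arm toward (172,45) and the cross bore. Hub position is about (501.6,-337.6), yaw about 8.9°, and the knob distance checks at about 157.

```bash
python3 -c "
from h import *
to(501.6,-337.6,7,188.9)"
```

```text
t 3.4167 pos [ 572.2 -321.2  267.1] yaw -172.81 rp [-1.7995e+02  9.0000e-02] q1,q6 [ -35.1 -132.3] -> shift [ 72.5  -7.2 260. ] turn -1.71
```

Request:
{"method": "step_arm", "body": {"plan": [[[25, -3, 20, -1, 0.7], [52, -5, 50, -1.7, 0.7], [72, -7, 83, -1.7, 0.7], [72.5, -7.5, 122, -1.7, 0.7], [72.5, -7.5, 160, -1.7, 0.7], [72.5, -7.5, 190, -1.7, 0.7], [72.5, -7.5, 205, -1.7, 0.7], [72.5, -7.5, 205, -1.7, 0.7]]]}}

```text
t: 4.08
eef_pos: [500.7, -335.6, 58.4]
tcp_rot: [3.138, -0.003, -2.984]
ft_force: [0.4, 0.6, 0.1]
opening: 0.849
grip_force: 0.0
```

```bash
python3 -c "
from h import *
to(501.6,-337.6,7,188.9)"
```

```text
t 4.0833 pos [ 500.7 -335.6   58.4] yaw -170.97 rp [ 1.7981e+02 -1.5000e-01] q1,q6 [ -40.1 -139.2] -> shift [-0.7 -2.3 51.4] turn 0.13
```

Request:
{"method": "step_arm", "body": {"plan": [[[-0.7, -2, 25, 0, 0.7], [-0.7, -2, 42, 0, 0.7], [-0.7, -2, 51, 0, 0.7], [-0.7, -2, 51, 0, 0.7], [-0.7, -2, 51, 0, 0.2], [-0.7, -2, 51, 0, -0.5], [-0.7, -2, 51, 0, -1], [-0.7, -2, 51, 0, -1]]]}}

```text
t: 4.75
eef_pos: [502.1, -338.8, 10.8]
tcp_rot: [3.14, 0.0, -2.986]
ft_force: [0.4, 4.3, 12.0]
opening: 0.63
grip_force: 30.5
```

Request:
{"method": "step_arm", "body": {"plan": [[[0, 0, 0, 0, -1], [0, 0, 0, 0, -1], [0, 0, 0, 0, -1], [0, 0, 0, 0, -1]]]}}

```text
t: 5.08
eef_pos: [502.1, -338.8, 10.8]
tcp_rot: [3.141, 0.0, -2.986]
ft_force: [-0.5, 7.0, 8.0]
opening: 0.629
grip_force: 30.0
```

Request:
{"method": "step_arm", "body": {"plan": [[[0, 0, -10, 0, -1], [0, 0, -30, 0, -1], [0, 0, -60, 0, -1], [0, 0, -100, 0, -1], [0, 0, -140, 0, -1], [0, 0, -180, 0, -1], [0, 0, -220, 0, -1], [0, 0, -220, 0, -1]]]}}

```text
t: 5.75
eef_pos: [503.7, -341.2, 238.3]
tcp_rot: [-3.132, 0.008, -2.985]
ft_force: [1.8, -0.6, -6.5]
opening: 0.628
grip_force: 30.0
```

```bash
python3 - <<'E'
from h import *
to(600,-60,330,188.9)
s=env.state(); print(s["moment"],s["ft_force"],s["opening"],s["grip_force"])
C=cal("wrist"); np.savez("pics/w4.npz",K=C[0],E=C[1])
a=env.read_camera("wrist"); cv2.imwrite("pics/w4.png",a)
R=Rr.from_euler("xyz",s["tcp_rot"]).as_matrix()
for p in ([0,0,-26],[-155,0,-7.8+(-15)],[-30,0,-23]): print(proj("wrist",s["eef_pos"]+R@np.array(p,float),C).round(1))
E
```

```text
t 5.75 pos [ 503.7 -341.2  238.3] yaw -171.05 rp [-179.47    0.44] q1,q6 [ -40.3 -139.3] -> shift [-139.6  261.9  -93.1] turn 0.05
[-0.08942925  0.03150991 -0.02905919] [ 1.82132494 -0.59231062 -6.5165612 ] 0.6279135593011634 29.984204471111298
[327.7 257.5]
[327.2 424.9]
[327.6 302.4]
```

View pics/w4.png

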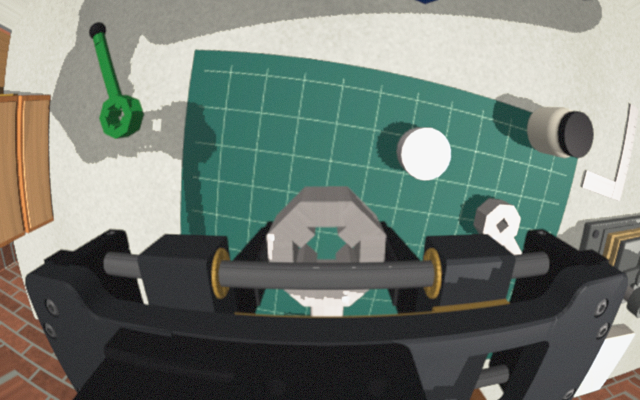

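The lever is held: bore at (328,253), arm leaving under the gripper at (327,305). I'll check numerically for tilt.

```bash
python3 - <<'E'
from h import *
f=np.load("pics/w4.npz"); C=(f["K"],f["E"],None); s=env.state(); R=Rr.from_euler("xyz",s["tcp_rot"]).as_matrix()
a=cv2.cvtColor(cv2.imread("pics/w4.png"),cv2.COLOR_BGR2GRAY)
print([(v,int(a[v,322:332].mean())) for v in range(182,264,2)])
for v in (220,225,230): print(v,[(u,int(a[v-1:v+2,u].mean())) for u in range(262,394,4)])
for p in ([30,12.4,-26.2],[30,-12.4,-26.2],[30,12.4,7.8],[30,-12.4,7.8],[17.2,0,-26.2],[17.2,5.7,-26.2],[12.1,5.7,-26.2],[17.2,0,7.8],[12.4,30,-26.2],[12.4,-30,-26.2]): print(p,proj("wrist",s["eef_pos"]+R@np.array(p,float),C).round(1))
E
```

```text
[(182, 111), (184, 111), (186, 112), (188, 110), (190, 110), (192, 110), (194, 110), (196, 110), (198, 109), (200, 113), (202, 149), (204, 163), (206, 163), (208, 162), (210, 162), (212, 162), (214, 163), (216, 162), (218, 162), (220, 161), (222, 161), (224, 162), (226, 148), (228, 105), (230, 104), (232, 131), (234, 108), (236, 102), (238, 102), (240, 104), (242, 103), (244, 103), (246, 103), (248, 103), (250, 101), (252, 102), (254, 102), (256, 102), (258, 104), (260, 109), (262, 90)]
220 [(262, 104), (266, 97), (270, 83), (274, 106), (278, 107), (282, 147), (286, 164), (290, 161), (294, 162), (298, 161), (302, 162), (306, 164), (310, 161), (314, 162), (318, 164), (322, 160), (326, 163), (330, 162), (334, 163), (338, 162), (342, 167), (346, 163), (350, 161), (354, 162), (358, 162), (362, 160), (366, 163), (370, 147), (374, 95), (378, 106), (382, 86), (386, 105), (390, 108)]
225 [(262, 95), (266, 49), (270, 41), (274, 109), (278, 156), (282, 162), (286, 160), (290, 162), (294, 162), (298, 160), (302, 161), (306, 160), (310, 157), (314, 156), (318, 157), (322, 156), (326, 157), (330,
[... 196 characters left out ...]
5), (266, 26), (270, 113), (274, 164), (278, 160), (282, 161), (286, 162), (290, 161), (294, 162), (298, 165), (302, 162), (306, 164), (310, 120), (314, 98), (318, 129), (322, 112), (326, 108), (330, 104), (334, 103), (338, 106), (342, 134), (346, 163), (350, 161), (354, 160), (358, 163), (362, 161), (366, 160), (370, 161), (374, 162), (378, 164), (382, 106), (386, 23), (390, 27)]
[30, 12.4, -26.2] [354.3 198. ]
[30, -12.4, -26.2] [304.5 198. ]
[30, 12.4, 7.8] [349.4 183.7]
[30, -12.4, 7.8] [308.4 183.7]
[17.2, 0, -26.2] [329.3 222.4]
[17.2, 5.7, -26.2] [340.5 222.4]
[12.1, 5.7, -26.2] [340.4 231.7]
[17.2, 0, 7.8] [328.9 204.1]
[12.4, 30, -26.2] [387.  230.8]
[12.4, -30, -26.2] [271.5 230.8]
```

The hub sits level. The image shows a camera bias of about 2 mm, which I'll cancel by measuring hub and screw in the same view at the placing yaw.

Request:
{"method": "step_arm", "body": {"plan": [[[-5, 15, -20, 2, -1], [-18, 50, -32, 6, -1], [-31, 85, -32, 11, -1], [-44, 121, -32, 15, -1], [-57, 157, -32, 20, -1], [-70, 193, -32, 25, -1], [-84, 231, -32, 29, -1], [-98, 269, -32, 33, -1]]]}}

```text
t: 6.47
eef_pos: [556.0, -56.8, 259.8]
tcp_rot: [-3.141, -0.003, 2.718]
ft_force: [1.1, -0.6, -7.4]
opening: 0.631
grip_force: 30.0
```

```bash
python3 -c "
from h import *
to(613.5,220.6,270,128)"
```

```text
t 6.4667 pos [556.  -56.8 259.8] yaw 155.71 rp [-179.96   -0.2 ] q1,q6 [-12.6 -78.3] -> shift [ 61.7 276.5 -10.1] turn 27.71
```

Request:
{"method": "step_arm", "body": {"plan": [[[7, 34, -10, 4, -1], [15, 69, -10, 8, -1], [23, 104, -10, 12, -1], [31, 139, -10, 16, -1], [39, 174, -10, 20, -1], [47, 210, -10, 24, -1], [55, 245, -10, 27.7, -1], [62, 276, -10, 27.7, -1]]]}}

```text
t: 7.13
eef_pos: [612.1, 220.6, 269.4]
tcp_rot: [-3.138, -0.002, 2.235]
ft_force: [1.6, -0.4, -7.1]
opening: 0.633
grip_force: 30.0
```

Request:
{"method": "step_arm", "body": {"plan": [[[0, 0, 0, 0, -1], [0, 0, 0, 0, -1], [0, 0, 0, 0, -1]]]}}

```text
t: 7.38
eef_pos: [612.2, 218.2, 269.8]
tcp_rot: [-3.139, -0.001, 2.239]
ft_force: [-0.5, 0.1, -7.9]
opening: 0.632
grip_force: 30.0
```

```bash
python3 - <<'E'
from h import *
to(613.5,220.6,270,128)
C=cal("wrist"); s=env.state(); np.savez("pics/w5.npz",K=C[0],E=C[1],p=s["eef_pos"],r=s["tcp_rot"])
a=env.read_camera("wrist"); cv2.imwrite("pics/w5.png",a)
R=Rr.from_euler("xyz",s["tcp_rot"]).as_matrix()
for p in ([571,275,246],[571,275,232]): print(proj("wrist",p,C).round(1))
# dark nose blob + edges
K=C[0]; o=proj("wrist",[571,275,240],C); x,y=int(o[0])-60,int(o[1])-60; c=a[max(y,0):y+120,x:x+120]
g=cv2.cvtColor(a,cv2.COLOR_BGR2GRAY)
m=(g<110).astype(np.uint8); n,l,st,ce=cv2.connectedComponentsWithStats(m)
for i in range(1,n):
    if 300<st[i,4]<6000 and abs(ce[i]-o).max()<50: print("nose",st[i],ce[i])
print("grey",[int(v) for v in g[int(o[1]),int(o[0])-50:int(o[0])+50:3]])
E
```

```text
t 7.3833 pos [612.2 218.2 269.8] yaw 128.27 rp [-1.7983e+02 -7.0000e-02] q1,q6 [ 13.8 -24.5] -> shift [ 1.1  2.5 -0.2] turn 0.27
[331.  117.4]
[330.7 117.6]
nose [312 102  35  35 938] [329.26012793 118.42324094]
grey [143, 120, 130, 97, 197, 198, 196, 190, 135, 196, 202, 69, 69, 92, 96, 94, 94, 93, 93, 93, 96, 82, 80, 193, 199, 195, 190, 190, 195, 182, 142, 129, 143, 144]
```

```bash
python3 - <<'E'
from h import *
f=np.load("pics/w5.npz"); C=(f["K"],f["E"],None); R=Rr.from_euler("xyz",f["r"]).as_matrix()
g=cv2.GaussianBlur(cv2.cvtColor(cv2.imread("pics/w5.png"),cv2.COLOR_BGR2GRAY),(3,3),0).astype(float)
def tool(px,z): # point in tool frame at tool-z plane
    o,d=ray("wrist",px,C); o=R.T@(o-f["p"]); d=R.T@d; return o+d*(z-o[2])/d[2]
col=g[:,322:330].mean(1); dd=np.diff(col)
print("col",[(v,int(col[v])) for v in range(180,236,2)])
for v in (232,238):
    print(v,[(u,int(g[v,u])) for u in range(258,282,2)],[(u,int(g[v,u])) for u in range(372,396,2)])
v1=195+np.argmax(np.abs(dd[195:208]))+.5; v2=218+np.argmin(dd[218:235])+.5
print("rows",v1,v2,"x30:",tool((326,v1),-26.2).round(2),"x17.2:",tool((326,v2),-26.2).round(2))
print("screw tool",tool((329.1,118.7),f["p"][2]-232).round(2))
E
```

```text
col [(180, 125), (182, 125), (184, 123), (186, 117), (188, 111), (190, 112), (192, 111), (194, 111), (196, 111), (198, 111), (200, 122), (202, 169), (204, 191), (206, 191), (208, 191), (210, 191), (212, 191), (214, 192), (216, 191), (218, 191), (220, 191), (222, 191), (224, 191), (226, 188), (228, 183), (230, 183), (232, 185), (234, 183)]
232 [(258, 47), (260, 24), (262, 21), (264, 21), (266, 28), (268, 88), (270, 162), (272, 192), (274, 195), (276, 194), (278, 192), (280, 192)] [(372, 192), (374, 193), (376, 194), (378, 192), (380, 188), (382, 170), (384, 108), (386, 37), (388, 24), (390, 25), (392, 28), (394, 63)]
238 [(258, 25), (260, 25), (262, 25), (264, 27), (266, 97), (268, 179), (270, 212), (272, 218), (274, 220), (276, 220), (278, 216), (280, 213)] [(372, 201), (374, 200), (376, 199), (378, 197), (380, 197), (382, 197), (384, 181), (386, 98), (388, 28), (390, 23), (392, 23), (394, 23)]
rows 201.5 226.5 x30: [ 29.46  -0.28 -26.2 ] x17.2: [ 16.59  -0.28 -26.2 ]
screw tool [69.28  1.82 37.84]
```

Request:
{"method": "step_arm", "body": {"plan": [[[30, 1, 0, 0.3, -1], [58, 1.8, 0, 0.3, -1], [69.9, 2.1, 0, 0.3, -1], [69.9, 2.1, 0, 0.3, -1], [69.9, 2.1, 0, 0.3, -1], [69.9, 2.1, 10, 0.3, -1], [69.9, 2.1, 20, 0.3, -1], [69.9, 2.1, 20, 0.3, -1]]]}}

```text
t: 8.1
eef_pos: [570.9, 273.5, 248.6]
tcp_rot: [-3.138, -0.001, 2.232]
ft_force: [0.3, -0.9, -8.5]
opening: 0.629
grip_force: 30.0
```

Request:
{"method": "step_arm", "body": {"plan": [[[0, 0, 4, 0, -1], [0, 0, 8, 0, -1], [0, 0, 8, 0, -1]]]}}

```text
t: 8.35
eef_pos: [571.3, 274.5, 242.7]
tcp_rot: [-3.14, -0.0, 2.233]
ft_force: [-0.7, 0.4, -7.2]
opening: 0.63
grip_force: 30.0
```

```bash
python3 -c "
from h import *
f=np.load('pics/w5.npz');R=Rr.from_euler('xyz',f['r']).as_matrix()
t=f['p']+R@np.array([69.85,2.07,0]);to(t[0],t[1],237,128);print(env.state()['ft_force'],env.state()['moment'])"
```

```text
t 8.35 pos [571.3 274.5 242.7] yaw 127.93 rp [-1.7994e+02 -2.0000e-02] q1,q6 [ 19.7 -18.2] -> shift [ 0.3 -0.6  5.7] turn -0.07
[-0.70508888  0.42355184 -7.24506129] [0.06007478 0.15689897 0.04089212]
```

Request:
{"method": "step_arm", "body": {"plan": [[[0.2, -0.4, 2, 0, -1], [0.2, -0.4, 4, 0, -1], [0.2, -0.4, 6, 0, -1], [0.2, -0.4, 6, 0, -1]]]}}

```text
t: 8.68
eef_pos: [570.8, 274.7, 237.3]
tcp_rot: [-3.141, -0.0, 2.233]
ft_force: [0.3, 1.3, -7.7]
opening: 0.63
grip_force: 30.0
```

Request:
{"method": "step_arm", "body": {"plan": [[[0, 0, 2, 0, -1], [0, 0, 4, 0, -1], [0, 0, 4, 0, -1]]]}}

```text
t: 8.93
eef_pos: [570.8, 274.6, 233.2]
tcp_rot: [-3.141, -0.0, 2.233]
ft_force: [0.4, -0.2, -7.8]
opening: 0.631
grip_force: 30.0
```

No contact force with the underside about 7 mm below the tooth tops, so it has engaged. Continuing down.

Request:
{"method": "step_arm", "body": {"plan": [[[0, 0, 4, 0, -1], [0, 0, 8, 0, -1], [0, 0, 12, 0, -1], [0, 0, 16, 0, -1], [0, 0, 20, 0, -1], [0, 0, 22, 0, -1], [0, 0, 22, 0, -1]]]}}

```text
t: 9.52
eef_pos: [570.7, 274.6, 211.0]
tcp_rot: [-3.141, -0.0, 2.233]
ft_force: [-0.7, 0.3, -7.3]
opening: 0.626
grip_force: 30.0
```

Request:
{"method": "step_arm", "body": {"plan": [[[0, 0, 2, 0, -1], [0, 0, 4, 0, -1], [0, 0, 6, 0, -1], [0, 0, 6, 0, -1]]]}}

```text
t: 9.85
eef_pos: [571.0, 274.8, 207.8]
tcp_rot: [3.139, 0.001, 2.233]
ft_force: [-5.6, -1.4, 8.5]
opening: 0.628
grip_force: 30.0
```

The seat is reached at TCP z 207.8, exactly as expected. I release and retreat upward.

Request:
{"method": "step_arm", "body": {"plan": [[[0, 0, -1, 0, 0.2], [0, 0, -2, 0, 0.7], [0, 0, -2, 0, 0.7], [0, 0, -2, 0, 0.7], [0, 0, -2, 0, 0.7], [0, 0, -15, 0, 0.7], [0, 0, -40, 0, 0.7], [0, 0, -70, 0, 0.7]]]}}

```text
t: 10.52
eef_pos: [570.5, 274.5, 275.0]
tcp_rot: [-3.139, -0.001, 2.233]
ft_force: [0.6, 0.2, -0.4]
opening: 0.841
grip_force: 0.0
```

```bash
python3 - <<'E'
from h import *
c=np.array([571,274.7]); 
print(proj("wrist",[571,274.7,234]))
for ang in (-52,): 
    u=np.array([np.cos(np.radians(ang)),np.sin(np.radians(ang))]); n=np.array([-u[1],u[0]])
    print("arm pt r120",c+120*u,"pusher",c+115*u+35*n)
print(env.state()["ft_force"])
p=c+115*u+40*n; to(p[0],p[1],290,128-90)
E
```

```text
[327.30960077 216.7889347 ]
arm pt r120 [644.87937704 180.13870957] pusher [669.38144604 205.62691497]
[ 0.56914205  0.18350678 -0.41497508]
t 10.5167 pos [570.5 274.5 275. ] yaw 127.94 rp [-1.7984e+02 -6.0000e-02] q1,q6 [ 19.7 -18.2] -> shift [-115.1   40.6  -15.2] turn 89.94
```

Released cleanly. I go beside the arm on its counter-clockwise side, fingers shut, and lower.

Request:
{"method": "step_arm", "body": {"plan": [[[-35, 13, -5, 0, 0], [-72, 26, -5, 0, -1], [-108, 38, 0, 0, -1], [-115, 41, 20, 0, -1], [-115, 41, 45, 0, -1], [-115, 41, 60, 0, -1], [-115, 41, 70, 0, -1], [-115, 41, 70, 0, -1]]]}}

```text
t: 11.18
eef_pos: [673.4, 209.0, 203.4]
tcp_rot: [-3.139, -0.001, 2.233]
ft_force: [0.0, -0.6, 0.3]
opening: 0.345
grip_force: 0.0
```

```bash
cat > arc.py <<'E'
from h import *
import sys
c=np.array([571,274.7]); s=env.state(); R=Rr.from_euler("xyz",s["tcp_rot"]).as_matrix()
r=s["eef_pos"][:2]-c; print("rad",np.hypot(*r),"ang",np.degrees(np.arctan2(r[1],r[0])),"F",s["ft_force"].round(1),"op",s["opening"],"z",s["eef_pos"][2],"yaw",np.degrees(s["tcp_rot"][2]))
for th in map(float,sys.argv[1:]):
    q=Rr.from_euler("z",-th,degrees=True).as_matrix()[:2,:2]@r-r
    print(th,(R.T@np.array([*q,0])).round(1)[:2])
E
python3 arc.py 4 9 14 19 24 29 34 34
```

```text
rad 121.61768110904436 ang -32.68852040545279 F [ 0.  -0.6  0.3] op 0.34486228264405705 z 203.35968899323635 yaw 127.94196077075513
4.0 [-2.5 -8.1]
9.0 [ -4.9 -18.4]
14.0 [ -6.3 -29. ]
19.0 [ -6.9 -39.6]
24.0 [ -6.5 -50.2]
29.0 [ -5.2 -60.7]
34.0 [ -2.9 -71.1]
34.0 [ -2.9 -71.1]
```

Request:
{"method": "step_arm", "body": {"plan": [[[-2.5, -8, 0, 4, -1], [-5, -18.5, 0, 9, -1], [-6.5, -29, 0, 14, -1], [-7, -39.5, 0, 19, -1], [-6.5, -50, 0, 24, -1], [-5, -60.5, 0, 29, -1], [-3, -71, 0, 34, -1], [-3, -71, 0, 34, -1]]]}}

```text
t: 11.85
eef_pos: [619.4, 163.1, 207.4]
tcp_rot: [3.139, -0.0, 1.636]
ft_force: [0.7, 0.2, -0.6]
opening: 0.003
grip_force: 0.3
```

```bash
python3 arc.py 5 10 15 20 25 30 35 40
```

```text
rad 121.68846989480863 ang -66.56107786374497 F [ 0.7  0.2 -0.6] op 0.0033814653357697212 z 207.42558879638318 yaw 93.73261113515105
5.0 [ -3.1 -10.1]
10.0 [ -5.4 -20.5]
15.0 [ -6.7 -31. ]
20.0 [ -7.1 -41.7]
25.0 [ -6.6 -52.3]
30.0 [ -5.2 -62.8]
35.0 [ -2.8 -73.1]
40.0 [  0.4 -83.2]
```

Request:
{"method": "step_arm", "body": {"plan": [[[-3, -10, 0, 5, -1], [-5.5, -20.5, 0, 10, -1], [-6.5, -31, 0, 15, -1], [-7, -41.5, 0, 20, -1], [-6.5, -52, 0, 25, -1], [-5, -63, 0, 30, -1], [-3, -73, 0, 35, -1], [0.4, -83, 0, 40, -1]]]}}

```text
t: 12.52
eef_pos: [537.8, 157.6, 207.0]
tcp_rot: [3.139, -0.001, 0.941]
ft_force: [1.5, -3.8, 0.7]
opening: 0.003
grip_force: 1.7
```

```bash
python3 arc.py 4 8 12 15 18 20 22 24
```

```text
rad 121.66236434343453 ang -105.81201959180396 F [ 1.5 -3.8  0.7] op 0.003064563022036491 z 206.98247870491397 yaw 53.902003309858685
4.0 [-2.7 -8.1]
8.0 [ -4.8 -16.3]
12.0 [ -6.3 -24.6]
15.0 [ -7. -31.]
18.0 [ -7.4 -37.3]
20.0 [ -7.5 -41.6]
22.0 [ -7.5 -45.8]
24.0 [ -7.3 -50.1]
```

Request:
{"method": "step_arm", "body": {"plan": [[[-2.7, -8, 0, 4, -1], [-4.8, -16.3, 0, 8, -1], [-6.3, -24.6, 0, 12, -1], [-7, -31, 0, 15, -1], [-7.4, -37.3, 0, 18, -1], [-7.4, -37.3, 0, 18, -1]]]}}

```text
t: 13.02
eef_pos: [502.7, 174.3, 206.8]
tcp_rot: [3.141, -0.001, 0.629]
ft_force: [0.2, -1.3, -0.2]
opening: 0.005
grip_force: 0.4
```

```bash
python3 arc.py 1 2 3 4 5 6 8
```

```text
rad 121.41488527472244 ang -124.25410926234892 F [ 0.2 -1.3 -0.2] op 0.005010138331487978 z 206.78278175840086 yaw 36.02133771602075
1.0 [-0.7 -2. ]
2.0 [-1.4 -4. ]
3.0 [-2. -6.]
4.0 [-2.6 -8.1]
5.0 [ -3.1 -10.1]
6.0 [ -3.7 -12.2]
8.0 [ -4.6 -16.3]
```

Request:
{"method": "step_arm", "body": {"plan": [[[-0.7, -2, 0, 0, -1], [-1.4, -4, 0, 0, -1], [-2, -6, 0, 0, -1], [-2, -6, 0, 0, -1]]]}}

```text
t: 13.35
eef_pos: [497.6, 177.8, 205.9]
tcp_rot: [3.141, -0.001, 0.629]
ft_force: [1.7, 0.1, 2.0]
opening: 0.003
grip_force: 1.1
```

Request:
{"method": "step_arm", "body": {"plan": [[[-0.7, -2, 0, 0, -1], [-1.4, -4, 0, 0, -1], [-1.4, -4, 0, 0, -1]]]}}

```text
t: 13.6
eef_pos: [493.6, 180.1, 205.6]
tcp_rot: [-3.141, -0.0, 0.628]
ft_force: [1.6, -0.6, 1.8]
opening: 0.002
grip_force: 1.0
```

Request:
{"method": "step_arm", "body": {"plan": [[[-0.6, -2, 0, 0, -1], [-1, -4, 0, 0, -1], [-1, -4, 0, 0, -1]]]}}

```text
t: 13.85
eef_pos: [490.4, 182.8, 205.6]
tcp_rot: [-3.141, 0.0, 0.628]
ft_force: [2.3, -0.7, 1.9]
opening: 0.008
grip_force: 0.9
```

Request:
{"method": "step_arm", "body": {"plan": [[[-0.4, -2, 0, 0, -1], [-0.7, -4, 0, 0, -1], [-0.7, -4, 0, 0, -1]]]}}

```text
t: 14.1
eef_pos: [487.5, 185.7, 205.6]
tcp_rot: [-3.141, 0.0, 0.628]
ft_force: [1.5, -0.7, 0.1]
opening: 0.004
grip_force: 0.8
```

```bash
python3 arc.py 2 4
```

```text
rad 122.07453907410445 ang -133.1681340215127 F [ 1.5 -0.7  0.1] op 0.004232398229938938 z 205.63253622204368 yaw 35.95678798855126
2.0 [-0.7 -4.2]
4.0 [-1.3 -8.4]
```

Request:
{"method": "step_arm", "body": {"plan": [[[-0.4, -2, 0, 0, -1], [-0.7, -4, 0, 0, -1], [-0.7, -4, 0, 0, -1]]]}}

```text
t: 14.35
eef_pos: [484.6, 188.5, 205.6]
tcp_rot: [-3.141, 0.0, 0.627]
ft_force: [2.1, -0.4, -0.0]
opening: -0.0
grip_force: 0.8
```

Request:
{"method": "step_arm", "body": {"plan": [[[-0.4, -2, 0, 0, -1], [-0.7, -4, 0, 0, -1], [-0.7, -4, 0, 0, -1]]]}}

```text
t: 14.6
eef_pos: [481.7, 191.3, 205.6]
tcp_rot: [-3.141, 0.0, 0.627]
ft_force: [2.0, -0.4, 0.4]
opening: 0.003
grip_force: 0.9
```

```bash
python3 - <<'E'
from h import *
C=cal("wrist"); s=env.state(); np.savez("pics/w6.npz",K=C[0],E=C[1],p=s["eef_pos"],r=s["tcp_rot"])
a=env.read_camera("wrist"); cv2.imwrite("pics/w6.png",a); t=env.read_camera("top"); sc=env.read_camera("scene")
cv2.imwrite("pics/t6.png",t)
f=lambda i,u,v,w,h,k:cv2.resize(i[v:v+h,u:u+w],(w*k,h*k),interpolation=cv2.INTER_CUBIC)
o=np.zeros((600,800,3),np.uint8); o[:400,:640]=a; o[400:,:400]=f(t,190,140,100,50,4); o[400:,400:]=f(sc,310,240,100,50,4)
cv2.imwrite("pics/fin.png",o); print(proj("wrist",[571,274.7,234],C), proj("top",[571,274.7,234]))
E
```

```text
[291.53381849  12.20490905] [230.84207192 175.93515131]
```

View pics/fin.png

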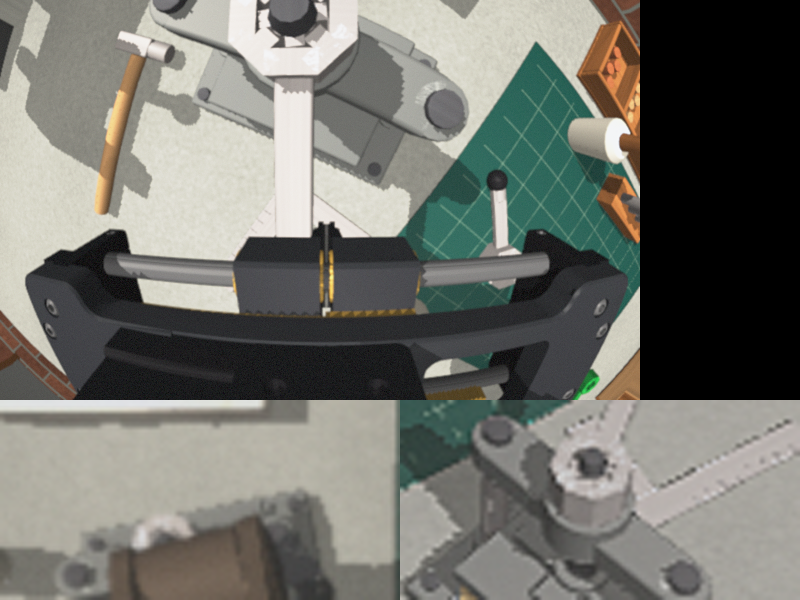

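The lever is seated, with its arm at columns 275-313 running down to the pusher on its right. I'll measure its angle.

```bash
cat > ang.py <<'E'
from h import *
import sys
def arm(name):
    f=np.load(name+".npz"); C=(f["K"],f["E"],None); g=cv2.imread(name+".png").max(2).astype(float)
    P=[]
    for v in range(110,215,5):
        row=cv2.GaussianBlur(g[v:v+1],(5,1),0)[0]; d=np.diff(row); l=265+np.argmax(np.abs(d[265:285])); r=300+np.argmax(np.abs(d[300:325]))
        P.append(at("wrist",((l+r)/2+.5,v),221,C)[:2])
    P=np.array(P); vx,vy,x,y=cv2.fitLine(P.astype(np.float32),cv2.DIST_HUBER,0,.01,.01).ravel(); a=np.degrees(np.arctan2(vy,vx))
    a=a if a<0 else a-180
    print("arm yaw",a,"axis offset",(vx*(274.7-y)-vy*(571-x)))
arm(sys.argv[1])
E
python3 ang.py pics/w6
```

```text
arm yaw -144.8428 axis offset -0.060432434
```

Request:
{"method": "step_arm", "body": {"plan": [[[-0.4, -2, 0, 0, -1], [-0.7, -4, 0, 0, -1], [-0.7, -4, 0, 0, -1]]]}}

```text
t: 15.0
eef_pos: [479.5, 193.7, 205.7]
tcp_rot: [3.14, -0.001, 0.627]
ft_force: [5.4, -3.8, -0.7]
opening: 0.007
grip_force: 3.1
```

Request:
{"method": "step_arm", "body": {"plan": [[[0, -2, 0, 0, -1], [0, -4, 0, 0, -1], [0, -4, 0, 0, -1]]]}}

```text
t: 15.25
eef_pos: [477.9, 195.8, 205.8]
tcp_rot: [3.138, -0.001, 0.628]
ft_force: [10.4, -12.9, -1.9]
opening: 0.003
grip_force: 8.0
```

```bash
python3 arc.py 2 4
```

```text
rad 121.98496941739552 ang -139.72615096111463 F [ 10.4 -12.9  -1.9] op 0.003327444284040096 z 205.78510949589577 yaw 35.966135143532696
2.0 [-0.2 -4.3]
4.0 [-0.3 -8.5]
```

Request:
{"method": "step_arm", "body": {"plan": [[[0, -1.5, 0, 0, -1], [0, -3, 0, 0, -1], [0, -3, 0, 0, -1]]]}}

```text
t: 15.5
eef_pos: [476.9, 197.3, 205.8]
tcp_rot: [3.136, -0.001, 0.628]
ft_force: [14.2, -20.6, -2.2]
opening: 0.006
grip_force: 12.4
```

```bash
python3 - <<'E'
from h import *
C=cal("wrist"); np.savez("pics/w7.npz",K=C[0],E=C[1]); cv2.imwrite("pics/w7.png",env.read_camera("wrist"))
E
python3 ang.py pics/w7; python3 arc.py 2
```

```text
arm yaw -148.61841 axis offset 0.065589905
rad 121.81232091912926 ang -140.50956269565327 F [ 14.9 -20.8  -2.4] op 0.0024199734767631344 z 205.84014933316317 yaw 35.964067936852494
2.0 [-0.2 -4.2]
```

Firm resistance (25 N at 122 mm) means the screw is on its stop. I back off gently, then raise.

Request:
{"method": "step_arm", "body": {"plan": [[[0, 2, 0, 0, -1], [0, 5, 0, 0, -1], [0, 9, 0, 0, -1], [0, 16, 0, 0, -1], [0, 16, 0, 0, -1]]]}}

```text
t: 15.97
eef_pos: [484.4, 186.0, 205.5]
tcp_rot: [-3.141, 0.001, 0.627]
ft_force: [-0.2, -0.6, -1.2]
opening: 0.002
grip_force: 0.0
```

```bash
python3 - <<'E'
from h import *
C=cal("wrist"); np.savez("pics/w8.npz",K=C[0],E=C[1]); cv2.imwrite("pics/w8.png",env.read_camera("wrist"))
g=cv2.imread("pics/w8.png").max(2); print([(u,int(g[160,u])) for u in range(240,330,4)])
E
sed 's/265+np.argmax(np.abs(d\[265:285\]))/L+np.argmax(np.abs(d[L:L+24]))/' ang.py >/dev/null; python3 arc.py 2
```

```text
[(240, 214), (244, 221), (248, 215), (252, 215), (256, 217), (260, 218), (264, 236), (268, 239), (272, 238), (276, 238), (280, 240), (284, 240), (288, 240), (292, 239), (296, 239), (300, 130), (304, 218), (308, 221), (312, 225), (316, 175), (320, 130), (324, 117), (328, 112)]
rad 123.93291497676124 ang -134.51238837514128 F [ 1.1 -0.4  0.2] op 0.00285384247718359 z 205.41129696236874 yaw 35.9088572403992
2.0 [-0.6 -4.3]
```

```bash
sed -e 's/265+np.argmax(np.abs(d\[265:285\]))/252+np.argmax(d[252:272])/; s/300+np.argmax(np.abs(d\[300:325\]))/288+np.argmin(d[288:308])/' -e 's/print("arm/print(P[0],P[-1],len(P),"arm/' ang.py > ang2.py; python3 ang2.py pics/w8
python3 - <<'E'
import cv2,numpy as np
for n,rs in (("w6",(110,160,210)),("w7",(110,160,210)),("w8",(110,160,210))):
    g=cv2.imread(f"pics/{n}.png").max(2).astype(float)
    for v in rs:
        d=np.diff(cv2.GaussianBlur(g[v:v+1],(5,1),0)[0]); print(n,v,[(u,int(d[u])) for u in range(245,330) if abs(d[u])>7])
E
```

```text
[531.97837496 247.25255625] [488.32383919 218.9376161 ] 21 arm yaw -145.01418 axis offset 0.10827637
w6 110 [(272, 11), (273, 16), (274, 14), (275, 8), (309, -17), (310, -30), (311, -35), (312, -27), (313, -10)]
w6 160 [(275, 7), (308, -11), (309, -23), (310, -28), (311, -13), (312, 12), (313, 26), (314, 19), (316, -9), (317, -20), (318, -24), (319, -18), (320, -9), (326, -7)]
w6 210 [(308, -13), (309, -24), (310, -22), (312, 23), (313, 24), (314, 11)]
w7 110 [(281, 9), (282, 16), (283, 16), (284, 10), (318, -10), (319, -22), (320, -33), (321, -34), (322, -21)]
w7 160 [(281, 7), (314, -8), (315, -19), (316, -26), (317, -12), (318, 12), (319, 22), (320, 11), (322, -12), (323, -17), (324, -20), (325, -18), (326, -11)]
w7 210 [(311, -13), (312, -20), (313, -12), (314, 8), (315, 20), (316, 15)]
w8 110 [(260, 7), (261, 15), (262, 17), (263, 11), (296, -7), (297, -17), (298, -29), (299, -35), (300, -31), (301, -15)]
w8 160 [(262, 7), (263, 7), (296, -8), (297, -21), (298, -32), (299, -29), (301, 21), (302, 30), (303, 20), (304, 7), (313, -11), (314, -14), (315, -14), (316, -10), (317, -7), (318, -10), (319, -11), (320, -7)]
w8 210 [(297, -18), (298, -31), (299, -32), (300, -8), (301, 25), (302, 37), (303, 23), (329, -10)]
```

After release the arm rests at -145°. Allowing for spline play, that matches the expected stop (-139.4°). I raise clear.

Request:
{"method": "step_arm", "body": {"plan": [[[0, 5, 0, 0, -1], [0, 5, -20, 0, -1], [0, 5, -50, 0, -1], [0, 5, -85, 0, -1], [0, 5, -120, 0, -1], [0, 5, -150, 0, -1], [0, 5, -150, 0, -1]]]}}

```text
t: 16.6
eef_pos: [488.4, 183.0, 361.3]
tcp_rot: [3.139, -0.008, 0.628]
ft_force: [0.4, -0.5, -0.3]
opening: 0.001
grip_force: 0.0
```

```bash
python3 -c "
from h import *
s=env.state();print(s['t'],s['eef_pos'].round(),s['ft_force'].round(1));print(env.job_done())"
```

```text
16.6 [488. 183. 361.] [ 0.4 -0.5 -0.3]
the job is handed in; nothing more can be done
None
```

The cross-bore lever is seated on the screw's shoulder and was let go with its handle over the right-hand side, then swung clockwise to a firm stop (about 25 N at 122 mm from the axis); the arm is clear, and the job went in at 16.6 s with no verdict shown.

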